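Battery check with the hidden key in the test set's rail

TASK

Check the battery of the blue test set: start on the red end of the finger rail along its front top edge and slide a fingertip gently along the top of the rail until you find the notch hidden in it, then press the key inside the notch until the meter's needle stands in the green. Finish while still holding the key down with the needle in the green. Pick nothing up, and leave everything else on the table and on the case where it is.

Things in the scene. Friction and masses are not known exactly. Their poses are not given: they have to be found in the camera images.
- case: blue battery test set, heavy: it does not move. 306 mm long (its y axis), 170 mm deep (x), flat top 80 mm above its origin, which is the centre of its underside, on the table. +x points away from the robot, +y left, z up. On its top are a meter and other things; none stands within 25 mm of the rail.
- meter (a point): centre of the meter's clear window, on top of the case: a black-framed dial 124 mm (y) x 104 mm (x), standing 24 mm above the case's flat top. The other things on the top are at most 25 mm high.
- rail: straight grey finger rail raised on the case's front top edge (nearest the robot), 22 mm wide (x), 26 mm high, flat on top, level within 0.3 mm. Origin: on its centre line, at its underside, half way along the case; axes as the case's. With its red end it runs from y = -153 to +153 mm. In front of it is free air; behind it the case's flat top, 26 mm below the rail's top.
- rail_top (a point): middle of the rail's top, 26 mm above the rail's origin. Somewhere in the rail is one notch, 36 mm long along it, open to the front and the back. Its place differs each time and is not reported: its centre lies between y = -45 and +45 mm of this point. In the notch is a sprung dark grey key as long as the notch, 18 mm wide, whose top rests 5 mm below the rail's top.
- red_end: the red end piece of the rail, at the rail's left (+y) end: 30 mm long along the rail, 22 mm wide, 26 mm high, its top level with the rail's. Origin: centre of its underside.
- key (a joint): how far the key is pressed down, m: 0 at rest, 0.010 at its lower stop. It takes 3 N to start moving and 8 N at the stop, and springs back up when let go.
- needle (a joint): angle of the meter's needle, rad: 0 at rest (at the left of the scale), 1.1 with the key fully down. It follows the key in proportion (0.11 rad per mm); the green part of the scale begins at 0.70 (key 6.4 mm down) and ends at 1.2.
- clock: a round white wall clock lying face up, 230 mm across, 42 mm high; loose, to be left alone. Origin: centre of its underside.
- relay: a cream box with a red window on top, 80 x 60 x 70 mm high; loose, to be left alone. Origin: centre of its underside.
- driver: a screwdriver with an orange handle, lying on the table; loose, to be left alone. Origin: its own origin on the tool.
- tape: a yellow roll of tape lying flat, 90 mm across, 20 mm high; loose, to be left alone. Origin: centre of its underside.
- jar: a small jar, 56 mm across, 70 mm high; loose, to be left alone. Origin: centre of its underside.
- cell: a green battery cell standing on end, 32 mm across, 59 mm high; loose, to be left alone. Origin: centre of its underside.
- cap: a loose black spare knob, 34 mm across, 22 mm high, standing on top of the test set's case; loose, to be left alone. Origin: centre of its underside.

How it is judged (in metres and radians):
On the way, in this order (a step that is already met when the one before it is completed fails the run):
1. a fingertip touches the red end of the rail, the key still up (contact force between the fingers and red_end above 0.3 N and value of joint key below 0.001 m), for 0.05 s.
2. it slides on along the grey rail, off the red end, the key still up (contact force between the fingers and rail above 0.3 N and contact force between the fingers and red_end below 0.1 N and value of joint key below 0.001 m), for 0.2 s.
3. the key in the notch is pressed by the fingers until the needle stands in the green (contact force between the fingers and rail above 1 N and value of joint needle above 0.7 rad and value of joint key above 0.0062 m), for 0.3 s.
At the end, for the whole second after the job is handed in: The fingers hold the key down (pressing with over 1 N, key more than 6.2 mm down), the needle stands in the green (above 0.70 rad), and every loose thing is within 20 mm of where it was (all of step 3 and distance of each of clock, relay, driver, tape, jar, cell, cap from where it was at the start of the episode below 0.02 m); the arm keeps its last pose, push and grip.
It fails at once if a loose thing on the table or on the case is moved or lifted by more than 20 mm (distance of any of clock, relay, driver, tape, jar, cell, cap from where it was at the start of the episode above 0.02 m).
It fails at once if the rail or its key is pressed with more than 70 N (contact force between the fingers and rail above 70 N or contact force between the fingers and red_end above 70 N).
It also fails if it takes over 67 s, if anything falls off the work surface, if the arm or the gripper's body presses on something with over 40 N, if the wrist force passes 120 N, or if a joint passes its speed limit or range.

ROBOT

A 6-joint arm with a two-finger parallel gripper is mounted at the origin on the work surface. World frame = base frame: x ahead of the robot, y to its left, z up, the work surface at z = 0. Lengths are in m, angles in degrees, forces in N, time in s.
With the tool pointing down it reaches from about 0.4 to 0.825 m from the base axis. Payload 7 kg.
Tool frame: the origin (TCP) lies midway between the tips of the shut fingers; the grasp point (between the pads) lies 19 mm behind it; z points along the fingers, y is the line along which they close (so a half turn about z gives the same grasp; the last joint's range is limited). The gripper opens to 88 mm and grips with 3 to 60 N. Pads are 19 mm wide; open, the fingers measure 130 mm over their backs; the gripper's body (78 mm by 193 mm) begins 47 mm behind the grasp point.
Start: joints at [-59.582, 20.546, 0.682, 0, -70.136, -16.507], TCP at [0.162, -0.655, 0.227] pointing down, gripper open.
Joint ranges: [-176.03, 176.03], [-82.01, 121.73], [-58.28, 71.71], [-173.87, 95.51], [-174.79, -0.11], [-173.66, 173.66]. Speed limits (degrees/s): [136.94, 136.94, 172.46, 180, 180, 180].

INTERFACE

Orientations are given as [roll, pitch, yaw] about the fixed x, y, z axes, in that order (R = Rz(yaw) Ry(pitch) Rx(roll)).
In Python, from plant import r gives the robot as it stands. The module is installed in compiled form; this text tells all that it offers.
- The arm moves only by the tool play_rows, never from a script. Its argument "rows" is a list of rows, each an object with "slide": the shift along the tool's x, y, z as a fraction of full scale, a list of three; "delta_rot": the turn, a rotation vector about the tool's x, y, z as a fraction of full scale, a list of three; "fingers": the opening, from -1 (shut) to 1 (fully open). In form: [{"slide": [x, y, z], "delta_rot": [rx, ry, rz], "fingers": fingers}, ...]. A call has 1 to 8 rows; each row shifts and turns the commanded pose from where the row before left it, along the tool's axes as they then stand; what a row does not reach is not made up. Full scale, the value 1, is 0.15 m for a shift and 0.08 rad for a turn. A row lasts 1/8 s, in which the tool goes at most 62.5 mm and 10.7 degrees, less where a joint would pass 70% of its speed; a pose out of reach is approached as far as the arm can. A call with a number of a shift or a turn outside -1 to 1 is refused whole. A call with a gripper value outside its range is refused whole. The fingers move at their own pace and stop on an object; "squeeze" is the grip in N (left out, the last holds). Time passes only in rows, so rows that do not move let the fingers close. It gives the time, the measured TCP pose, the force, the opening and the grip force at its end, in the units of the state.
- r.get_state(): the state, without advancing time (a new reading comes with each control period).
- r.capture(name): name is "scene" or "top"; returns a dict with "image" (420x560x3 uint8, blue, green, red), "fx", "fy", "cx", "cy" (pixels), "R" (3x3) and "t" (3): a world point X has camera coordinates R X + t. Camera axes: x right, y down, z forward; pixel columns grow to the right and rows downward; lengths in m; the calibration is good to about 2 mm. A picture is of the moment at which its call begins. There is no depth.
- r.close_job(): hands the job in; it is judged then, once.
The state is a dict: "time_s": time; "joints": joint angles; "qd": joint speeds; "joint_torque": joint torques, N m; "tcp_pos": TCP position; "eef_rot": TCP orientation; "contact_force": force on the tool from outside, world axes, zero at the start; "moment": the same for the moment, N m; "gripper_width": finger opening in m; "gripper_force": force on a finger pad.
Only numpy, scipy, OpenCV 4.12 (cv2) and the standard library are available. Lean on these libraries where they do the work, as an engineer would, in place of code of your own. Each camera call takes 0.05 s, during which the arm holds its last target. There are 200 camera calls.

## Working session

There is one attempt and no reset: what is moved stays moved. The work goes in short steps, Python scripts to look and compute and a tool call to move; the robot and the scene stay as the last step left them, time stands still between calls to the robot, and variables do not carry over. Pictures are saved under pics/ and viewed, at most 10 in all, crops included, and the job is handed in when it is done.

Besides the shell and the picture viewer there is one more tool, called after "Emit:" by a JSON object that holds its "method" and its "body", one argument or row to a line. play_rows: Moves the arm, as the interface text tells. Shift numbers are shares of 0.15 m and turn numbers shares of 0.08 rad, none past 1 either way. Its arguments: {"type":"object","properties":{"rows":{"type":"array"},"squeeze":{"type":"number"}},"required":["rows"]}

```bash
mkdir -p pics; cat > h.py <<'E'
import numpy as np, cv2
from plant import r
def snap(cam,fn):
    c=r.capture(cam); cv2.imwrite('pics/'+fn,c['image']); np.savez('pics/'+fn+'.npz',**c); return c
def ray(c,u,v,z):
    R=np.array(c['R']);t=np.array(c['t']);o=-R.T@t
    d=R.T@np.array([(u-c['cx'])/c['fx'],(v-c['cy'])/c['fy'],1]); return o+d*(z-o[2])/d[2]
E
python3 - <<'E'
from h import *
for n in('scene','top'):
    c=snap(n,n+'0.png'); print(n,-np.array(c['R']).T@np.array(c['t']))
print(r.get_state())
E
```

```text
scene [ 1.35986683 -0.43583381  1.09159416]
top [ 0.43152658 -0.02274696  1.42870476]
{'time_s': 0.1, 'joints': array([-5.95818465e+01,  2.05895893e+01,  6.39278338e-01, -1.82773688e-02,
       -7.01377384e+01, -1.65065786e+01]), 'qd': array([-0.01983486, -0.14551405,  0.03449321,  0.17438411,  0.01485665,
       -0.12863884]), 'joint_torque': array([-8.45794330e-04, -5.84164345e+01,  2.93750310e+01,  7.01543301e+00,
        1.01907947e-02, -8.08079176e-05]), 'tcp_pos': array([ 0.16214879, -0.65477289,  0.22569114]), 'eef_rot': array([ 1.79910697e+02, -8.54484689e-03, -1.66094642e+02]), 'contact_force': array([0.74958329, 0.26085306, 0.35123347]), 'moment': array([-0.03240913, -0.04765289, -0.01091448]), 'gripper_force': 0.0, 'gripper_width': 0.08777845215423698}
```

View pics/scene0.png

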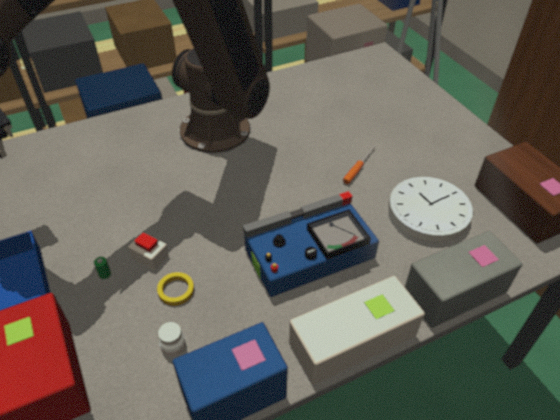

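View pics/top0.png

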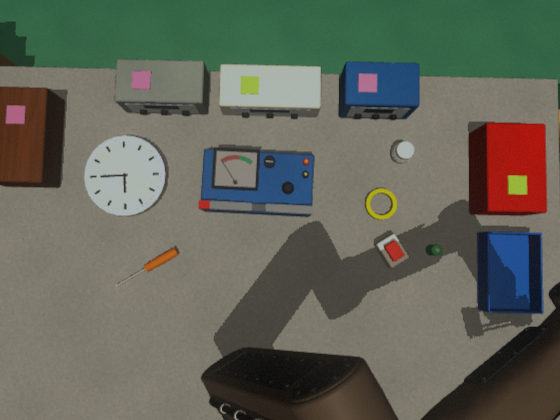

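The top view shows the case around (258,182), with the red end at (205,204), the rail running to (313,210) and a possible notch near (259,208). I'll zoom in on it.

```bash
python3 - <<'E'
import cv2,numpy as np
i=cv2.imread('pics/top0.png'); a=cv2.resize(i[190:225,190:325],None,fx=5.8,fy=5.8,interpolation=cv2.INTER_NEAREST)
j=cv2.imread('pics/scene0.png'); b=cv2.resize(j[185:245,235:370],None,fx=5.8,fy=5.8,interpolation=cv2.INTER_NEAREST)
cv2.imwrite('pics/crop0.png',np.vstack([a,b]))
E
```

```text
(no output)
```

View pics/crop0.png

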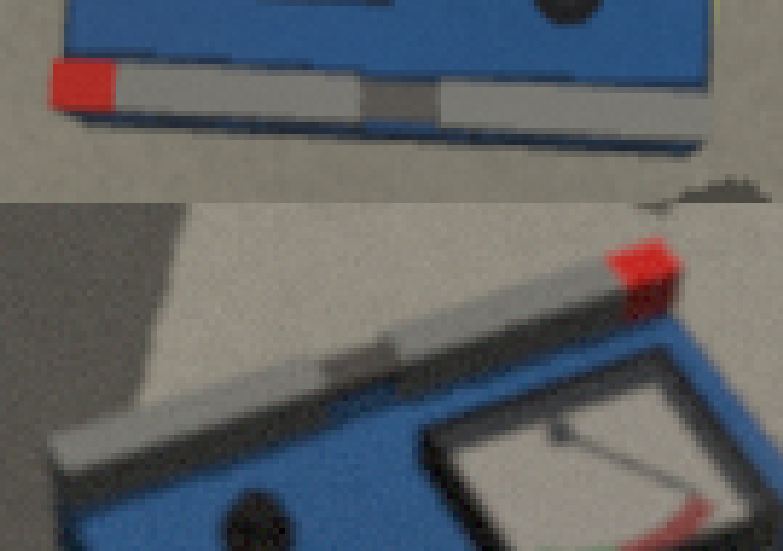

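The crop shows the red end at about (83,85), the right end at about (709,116), and the darker notch between columns 360 and 440. Next I'll turn these into positions.

```bash
python3 - <<'E'
from h import *
c=dict(np.load('pics/top0.png.npz'))
P=lambda x,y,z=.106: ray(c,190-.5+x/5.8,190-.5+y/5.8,z)
L=P(51,84);Rr=P(709,116);print(L,Rr,np.linalg.norm(L-Rr))
d=L-Rr;print('yaw',np.degrees(np.arctan2(-d[0],d[1])))
for x in(83,115,360,400,440): print(x,P(x,84+(x-51)*32/658))
print('bbox clock',P(0,0,0))
s=dict(np.load('pics/scene0.png.npz'))
Q=lambda x,y: ray(s,235-.5+x/5.8,185-.5+(y-203)/5.8,.106)
print('scene: red',Q(645,263),'right',Q(60,450),'notch',Q(325,375),Q(390,350))
E
```

```text
[0.54410634 0.18131177 0.106     ] [ 0.53597131 -0.12247581  0.106     ] 0.3038964788302507
yaw -1.5339372144906251
83 [0.54371083 0.16654222 0.106     ]
115 [0.54331531 0.15177222 0.106     ]
360 [0.54028671 0.03867486 0.106     ]
400 [0.53979218 0.02020753 0.106     ]
440 [0.53929763 0.00173952 0.106     ]
bbox clock [0.59465441 0.22454175 0.        ]
scene: red [0.54408782 0.16814446 0.106     ] right [ 0.53244254 -0.11978008  0.106     ] notch [0.54282021 0.00358539 0.106     ] [0.54184067 0.03668393 0.106     ]
```

```bash
python3 - <<'E'
import numpy as np
from scipy.spatial.transform import Rotation as Ro
R=Ro.from_euler('xyz',[180,0,-166.09],degrees=True); N=24
dz=-np.radians(74.6)/N; M=np.zeros((3,2)); Rs=[]
for k in range(N):
    M+=R.as_matrix()[:,:2]; R=R*Ro.from_rotvec([0,0,dz])
s=np.linalg.solve(M[:2],[.544-.1621,.167+.6548]); print(s/.15,dz/.08,R.as_euler('xyz',degrees=True))
p=np.array([.1621,-.6548]);R=Ro.from_euler('xyz',[180,0,-166.09],degrees=True)
for k in range(N):
    p=p+R.as_matrix()[:2,:2]@s; R=R*Ro.from_rotvec([0,0,dz]); 
    if k%4==3: print(p)
E
```

```text
[-0.26065796  0.07189177] -0.6781331364519634 [180.     0.   -91.49]
[ 0.29636394 -0.56426569]
[ 0.40798667 -0.44694717]
[ 0.49173243 -0.30834734]
[ 0.5436731 -0.1549673]
[0.56137235 0.00599854]
[0.544 0.167]
```

Emit:
{"method": "play_rows", "body": {
  "rows": [
    {"slide":[0,0,-0.2],"delta_rot":[0,0,0],"fingers":-1},
    {"slide":[0,0,-0.2],"delta_rot":[0,0,0],"fingers":-1}
  ],
  "squeeze": 20
}}

```text
time_s: 0.35
tcp_pos: [0.1621, -0.6548, 0.2864]
eef_rot: [179.9, -0.0, -166.1]
contact_force: [0.4, 0.3, -0.4]
gripper_width: 0.0729
gripper_force: 0.0
```

Emit:
{"method": "play_rows", "body": {
  "rows": [
    {"slide":[-0.26,0.072,0],"delta_rot":[0,0,-0.678],"fingers":-1},
    {"slide":[-0.26,0.072,0],"delta_rot":[0,0,-0.678],"fingers":-1},
    {"slide":[-0.26,0.072,0],"delta_rot":[0,0,-0.678],"fingers":-1},
    {"slide":[-0.26,0.072,0],"delta_rot":[0,0,-0.678],"fingers":-1},
    {"slide":[-0.26,0.072,0],"delta_rot":[0,0,-0.678],"fingers":-1},
    {"slide":[-0.26,0.072,0],"delta_rot":[0,0,-0.678],"fingers":-1},
    {"slide":[-0.26,0.072,0],"delta_rot":[0,0,-0.678],"fingers":-1},
    {"slide":[-0.26,0.072,0],"delta_rot":[0,0,-0.678],"fingers":-1}
  ]
}}

```text
time_s: 1.35
tcp_pos: [0.4081, -0.4463, 0.286]
eef_rot: [180.0, -0.0, -141.1]
contact_force: [-0.5, 0.7, -0.2]
gripper_width: 0.0004
gripper_force: 0.0
```

Emit:
{"method": "play_rows", "body": {
  "rows": [
    {"slide":[-0.26,0.072,0],"delta_rot":[0,0,-0.678],"fingers":-1},
    {"slide":[-0.26,0.072,0],"delta_rot":[0,0,-0.678],"fingers":-1},
    {"slide":[-0.26,0.072,0],"delta_rot":[0,0,-0.678],"fingers":-1},
    {"slide":[-0.26,0.072,0],"delta_rot":[0,0,-0.678],"fingers":-1},
    {"slide":[-0.26,0.072,0],"delta_rot":[0,0,-0.678],"fingers":-1},
    {"slide":[-0.26,0.072,0],"delta_rot":[0,0,-0.678],"fingers":-1},
    {"slide":[-0.26,0.072,0],"delta_rot":[0,0,-0.678],"fingers":-1},
    {"slide":[-0.26,0.072,0],"delta_rot":[0,0,-0.678],"fingers":-1}
  ]
}}

```text
time_s: 2.35
tcp_pos: [0.5426, -0.1547, 0.2862]
eef_rot: [180.0, -0.0, -116.3]
contact_force: [1.1, 0.1, -0.2]
gripper_width: 0.0005
gripper_force: 0.0
```

Emit:
{"method": "play_rows", "body": {
  "rows": [
    {"slide":[-0.26,0.072,0],"delta_rot":[0,0,-0.678],"fingers":-1},
    {"slide":[-0.26,0.072,0],"delta_rot":[0,0,-0.678],"fingers":-1},
    {"slide":[-0.26,0.072,0],"delta_rot":[0,0,-0.678],"fingers":-1},
    {"slide":[-0.26,0.072,0],"delta_rot":[0,0,-0.678],"fingers":-1},
    {"slide":[-0.26,0.072,0],"delta_rot":[0,0,-0.678],"fingers":-1},
    {"slide":[-0.26,0.072,0],"delta_rot":[0,0,-0.678],"fingers":-1},
    {"slide":[-0.26,0.072,0],"delta_rot":[0,0,-0.678],"fingers":-1},
    {"slide":[-0.26,0.072,0],"delta_rot":[0,0,-0.678],"fingers":-1}
  ]
}}

```text
time_s: 3.35
tcp_pos: [0.542, 0.1664, 0.2862]
eef_rot: [180.0, -0.0, -91.4]
contact_force: [0.3, 0.5, -0.0]
gripper_width: 0.0005
gripper_force: 0.0
```

Emit:
{"method": "play_rows", "body": {
  "rows": [
    {"slide":[0,-0.013,0.2],"delta_rot":[0,0,0],"fingers":-1},
    {"slide":[0,0,0.2],"delta_rot":[0,0,0],"fingers":-1},
    {"slide":[0,0,0.2],"delta_rot":[0,0,0],"fingers":-1},
    {"slide":[0,0,0.2],"delta_rot":[0,0,0],"fingers":-1},
    {"slide":[0,0,0.2],"delta_rot":[0,0,0],"fingers":-1},
    {"slide":[0,0,0.06],"delta_rot":[0,0,0],"fingers":-1},
    {"slide":[0,0,0],"delta_rot":[0,0,0],"fingers":-1}
  ]
}}

```text
time_s: 4.22
tcp_pos: [0.5445, 0.165, 0.1275]
eef_rot: [180.0, -0.0, -91.5]
contact_force: [-0.3, 0.0, 0.4]
gripper_width: 0.0004
gripper_force: 0.0
```

```bash
python3 - <<'E'
from h import *
c=snap('scene','s1.png'); d=snap('top','t1.png')
a=cv2.resize(c['image'][150:245,235:400],None,fx=4,fy=4,interpolation=cv2.INTER_CUBIC)
b=cv2.resize(d['image'][180:230,180:345],None,fx=4,fy=4,interpolation=cv2.INTER_CUBIC)
cv2.imwrite('pics/c1.png',np.vstack([a,b])); s=r.get_state(); print(s['tcp_pos'],s['contact_force'],s['joints'])
E
```

```text
[0.54520558 0.16548357 0.1287155 ] [ 0.79771621 -0.00124066  0.65016958] [ 3.65697952e+01  1.54598975e+01 -2.04553431e+01  2.42172330e-02
 -5.39950542e+01 -3.80715609e+01]
```

View pics/c1.png

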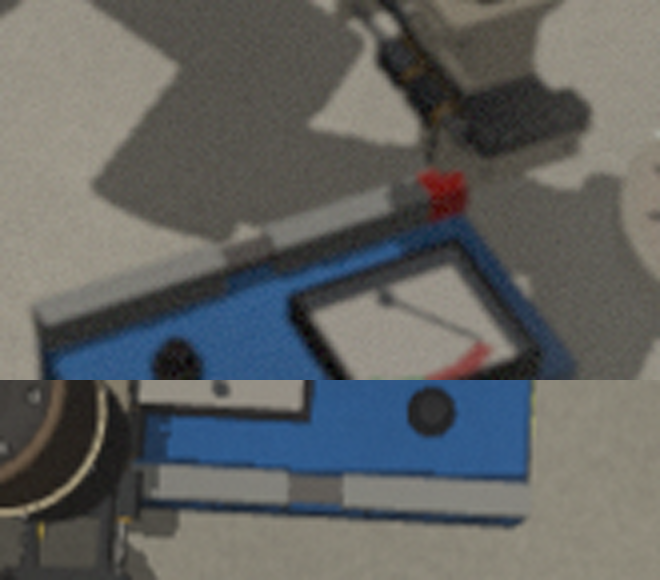

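The scene crop shows the finger just above the red end, at about (432,155). I'll project the TCP into the picture to check it.

```bash
python3 - <<'E'
from h import *
c=dict(np.load('pics/s1.png.npz'))
def pr(X):
    q=c['R']@np.array(X)+c['t']; return ((c['fx']*q[0]/q[2]+c['cx']-235)*4,(c['fy']*q[1]/q[2]+c['cy']-150)*4)
for X in ([.545,.1655,.1287],[.545,.1655,.106],[.554,.18,.106],[.533,.18,.106],[.532,.152,.106],[.554,.152,.106],[.545,.1655,.16]): print(X,np.round(pr(X)))
cv2.imwrite('pics/c2.png',cv2.resize(c['image'][130:220,300:400],None,fx=6,fy=6,interpolation=cv2.INTER_CUBIC))
E
```

```text
[0.545, 0.1655, 0.1287] [443. 157.]
[0.545, 0.1655, 0.106] [440. 181.]
[0.554, 0.18, 0.106] [466. 183.]
[0.533, 0.18, 0.106] [449. 164.]
[0.532, 0.152, 0.106] [413. 175.]
[0.554, 0.152, 0.106] [430. 196.]
[0.545, 0.1655, 0.16] [448. 122.]
```

View pics/c2.png

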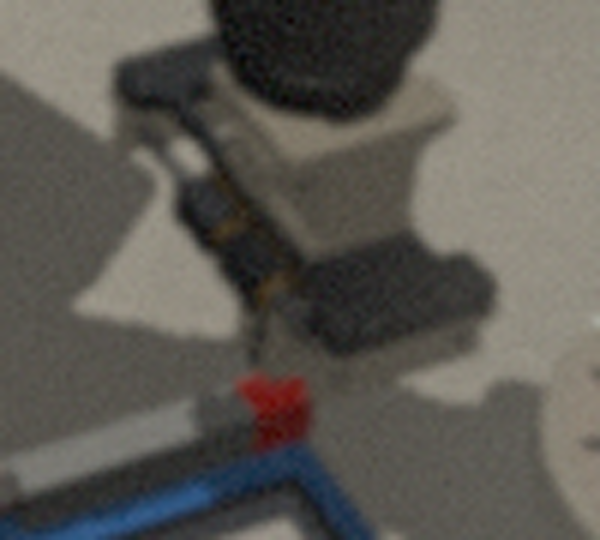

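The fingertip is over the middle of the red end, as expected. I'll descend gently.

Emit:
{"method": "play_rows", "body": {
  "rows": [
    {"slide":[0,0,0.06],"delta_rot":[0,0,0],"fingers":-1},
    {"slide":[0,0,0.06],"delta_rot":[0,0,0],"fingers":-1},
    {"slide":[0,0,0],"delta_rot":[0,0,0],"fingers":-1},
    {"slide":[0,0,0.01],"delta_rot":[0,0,0],"fingers":-1},
    {"slide":[0,0,0.01],"delta_rot":[0,0,0],"fingers":-1}
  ]
}}

```text
time_s: 4.95
tcp_pos: [0.5446, 0.1652, 0.1067]
eef_rot: [-180.0, 0.0, -91.5]
contact_force: [0.2, -0.2, -0.2]
gripper_width: 0.0006
gripper_force: 0.0
```

Emit:
{"method": "play_rows", "body": {
  "rows": [
    {"slide":[0,0,0.005],"delta_rot":[0,0,0],"fingers":-1},
    {"slide":[0,0,0],"delta_rot":[0,0,0],"fingers":-1}
  ]
}}

```text
time_s: 5.2
tcp_pos: [0.5446, 0.1652, 0.1063]
eef_rot: [-180.0, 0.0, -91.5]
contact_force: [-2.3, 0.1, 3.8]
gripper_width: 0.0004
gripper_force: 2.3
```

Emit:
{"method": "play_rows", "body": {
  "rows": [
    {"slide":[0,0,0.004],"delta_rot":[0,0,0],"fingers":-1},
    {"slide":[0.02,0,0],"delta_rot":[0,0,0],"fingers":-1},
    {"slide":[0.03,0,0],"delta_rot":[0,0,0],"fingers":-1},
    {"slide":[0.04,0,0],"delta_rot":[0,0,0],"fingers":-1}
  ]
}}

```text
time_s: 5.7
tcp_pos: [0.5455, 0.1529, 0.1063]
eef_rot: [-179.8, 0.1, -91.5]
contact_force: [-0.8, 4.3, 5.5]
gripper_width: 0.0006
gripper_force: 2.7
```

Emit:
{"method": "play_rows", "body": {
  "rows": [
    {"slide":[0.04,0,0],"delta_rot":[0,0,0],"fingers":-1},
    {"slide":[0.04,0,0],"delta_rot":[0,0,0],"fingers":-1},
    {"slide":[0.04,0,0],"delta_rot":[0,0,0],"fingers":-1},
    {"slide":[0.04,0,0],"delta_rot":[0,0,0],"fingers":-1}
  ]
}}

```text
time_s: 6.2
tcp_pos: [0.545, 0.1287, 0.1063]
eef_rot: [-179.8, 0.1, -91.5]
contact_force: [-0.7, 3.8, 5.7]
gripper_width: 0.0003
gripper_force: 2.7
```

Emit:
{"method": "play_rows", "body": {
  "rows": [
    {"slide":[0.04,0.003,0],"delta_rot":[0,0,0],"fingers":-1},
    {"slide":[0.04,0.003,0],"delta_rot":[0,0,0],"fingers":-1},
    {"slide":[0.04,0.003,0],"delta_rot":[0,0,0],"fingers":-1},
    {"slide":[0.04,0.003,0],"delta_rot":[0,0,0],"fingers":-1},
    {"slide":[0.04,0,0],"delta_rot":[0,0,0],"fingers":-1},
    {"slide":[0.04,0,0],"delta_rot":[0,0,0],"fingers":-1}
  ]
}}

```text
time_s: 6.95
tcp_pos: [0.5422, 0.0927, 0.1063]
eef_rot: [-179.8, 0.1, -91.5]
contact_force: [-0.1, 3.5, 5.3]
gripper_width: 0.0004
gripper_force: 2.6
```

Emit:
{"method": "play_rows", "body": {
  "rows": [
    {"slide":[0.04,0,0],"delta_rot":[0,0,0],"fingers":-1},
    {"slide":[0.04,0,0],"delta_rot":[0,0,0],"fingers":-1},
    {"slide":[0.04,0,0],"delta_rot":[0,0,0],"fingers":-1},
    {"slide":[0.04,0,0],"delta_rot":[0,0,0],"fingers":-1},
    {"slide":[0.04,0,0],"delta_rot":[0,0,0],"fingers":-1},
    {"slide":[0.04,0,0],"delta_rot":[0,0,0],"fingers":-1}
  ]
}}

```text
time_s: 7.7
tcp_pos: [0.541, 0.0563, 0.1061]
eef_rot: [-179.8, 0.1, -91.5]
contact_force: [-0.1, 3.6, 5.4]
gripper_width: 0.0004
gripper_force: 3.1
```

Emit:
{"method": "play_rows", "body": {
  "rows": [
    {"slide":[0.03,0,0],"delta_rot":[0,0,0],"fingers":-1},
    {"slide":[0.03,0,0],"delta_rot":[0,0,0],"fingers":-1},
    {"slide":[0.03,0,0],"delta_rot":[0,0,0],"fingers":-1},
    {"slide":[0.03,0,0],"delta_rot":[0,0,0],"fingers":-1}
  ]
}}

```text
time_s: 8.2
tcp_pos: [0.5405, 0.0384, 0.1061]
eef_rot: [-179.8, 0.1, -91.5]
contact_force: [0.2, 4.2, 6.4]
gripper_width: 0.0005
gripper_force: 2.9
```

Emit:
{"method": "play_rows", "body": {
  "rows": [
    {"slide":[0.03,0,0],"delta_rot":[0,0,0],"fingers":-1},
    {"slide":[0.02,0,0],"delta_rot":[0,0,0],"fingers":-1}
  ]
}}

```text
time_s: 8.45
tcp_pos: [0.5395, 0.0302, 0.1055]
eef_rot: [-180.0, 0.0, -91.5]
contact_force: [-0.4, 0.1, 0.4]
gripper_width: 0.0004
gripper_force: 0.0
```

Emit:
{"method": "play_rows", "body": {
  "rows": [
    {"slide":[0.02,0,0],"delta_rot":[0,0,0],"fingers":-1},
    {"slide":[0.02,0,0],"delta_rot":[0,0,0],"fingers":-1}
  ]
}}

```text
time_s: 8.7
tcp_pos: [0.5384, 0.0236, 0.1047]
eef_rot: [179.9, -0.0, -91.5]
contact_force: [0.4, 0.0, -0.0]
gripper_width: 0.0005
gripper_force: 0.0
```

Emit:
{"method": "play_rows", "body": {
  "rows": [
    {"slide":[0.02,0,0],"delta_rot":[0,0,0],"fingers":-1},
    {"slide":[0,0,0],"delta_rot":[0,0,0],"fingers":-1}
  ]
}}

```text
time_s: 8.95
tcp_pos: [0.5388, 0.0209, 0.1051]
eef_rot: [180.0, -0.0, -91.5]
contact_force: [0.3, 0.5, 1.3]
gripper_width: 0.0007
gripper_force: 0.0
```

The force dropped to zero at y ≈ 0.03, which matches the notch seen in the pictures. Now I'll press down at its centre.

Emit:
{"method": "play_rows", "body": {
  "rows": [
    {"slide":[0,0,0.01],"delta_rot":[0,0,0],"fingers":-1},
    {"slide":[0,0,0.01],"delta_rot":[0,0,0],"fingers":-1},
    {"slide":[0,0,0.01],"delta_rot":[0,0,0],"fingers":-1},
    {"slide":[0,0,0.01],"delta_rot":[0,0,0],"fingers":-1},
    {"slide":[0,0,0],"delta_rot":[0,0,0],"fingers":-1}
  ]
}}

```text
time_s: 9.57
tcp_pos: [0.5389, 0.0212, 0.0993]
eef_rot: [-180.0, -0.0, -91.5]
contact_force: [-2.7, -0.3, 3.9]
gripper_width: 0.0004
gripper_force: 1.9
```

Emit:
{"method": "play_rows", "body": {
  "rows": [
    {"slide":[0,0,0.01],"delta_rot":[0,0,0],"fingers":-1},
    {"slide":[0,0,0.01],"delta_rot":[0,0,0],"fingers":-1},
    {"slide":[0,0,0.01],"delta_rot":[0,0,0],"fingers":-1},
    {"slide":[0,0,0],"delta_rot":[0,0,0],"fingers":-1}
  ]
}}

```text
time_s: 10.07
tcp_pos: [0.5389, 0.0212, 0.0948]
eef_rot: [-180.0, -0.0, -91.5]
contact_force: [-2.2, 1.7, 5.8]
gripper_width: 0.0006
gripper_force: 3.0
```

Emit:
{"method": "play_rows", "body": {
  "rows": [
    {"slide":[0,0,0.01],"delta_rot":[0,0,0],"fingers":-1},
    {"slide":[0,0,0.01],"delta_rot":[0,0,0],"fingers":-1},
    {"slide":[0,0,0],"delta_rot":[0,0,0],"fingers":-1},
    {"slide":[0,0,0],"delta_rot":[0,0,0],"fingers":-1},
    {"slide":[0,0,0],"delta_rot":[0,0,0],"fingers":-1}
  ]
}}

```text
time_s: 10.7
tcp_pos: [0.539, 0.0212, 0.092]
eef_rot: [-180.0, 0.0, -91.5]
contact_force: [-4.1, 0.2, 7.0]
gripper_width: 0.0004
gripper_force: 3.7
```

```bash
python3 - <<'E'
from h import *
c=snap('scene','s2.png'); d=snap('top','t2.png')
a=cv2.resize(c['image'][175:295,235:395],None,fx=5,fy=5,interpolation=cv2.INTER_CUBIC)
cv2.imwrite('pics/c3.png',a)
for k in range(3):
    s=r.get_state(); print(s['time_s'],s['tcp_pos'],s['contact_force'])
E
```

```text
10.8 [0.53897322 0.02124383 0.09203789] [-3.50708224  1.3099664   6.6426608 ]
10.8 [0.53897322 0.02124383 0.09203789] [-3.50708224  1.3099664   6.6426608 ]
10.8 [0.53897322 0.02124383 0.09203789] [-3.50708224  1.3099664   6.6426608 ]
```

View pics/c3.png

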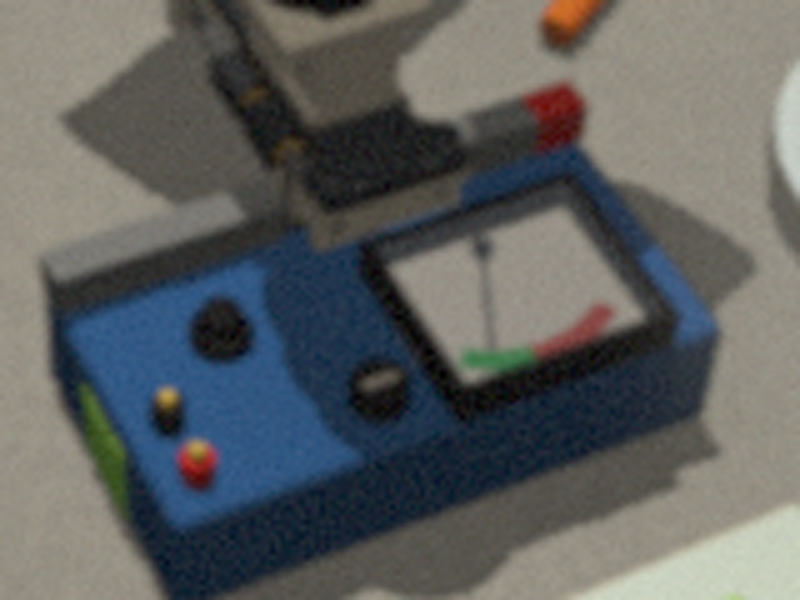

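View pics/t2.png

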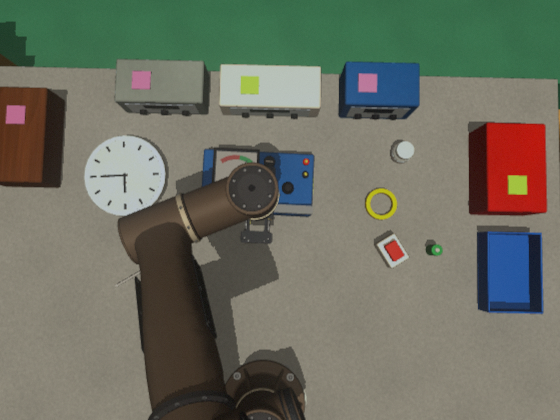

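The needle tip at (490,355) sits well inside the green arc (465–535), the key is about 9 mm down, and nothing loose has moved.

```bash
python3 -c "
from plant import r
print(r.close_job())"
```

```text
the job is handed in; nothing more can be done
None
```

I slid a fingertip from the red end along the rail, found the notch at y ≈ 0.02 m and pressed the key about 9 mm down; I handed the job in still holding it, with the needle in the green and nothing loose moved as far as the pictures show, though the hand-in returned no verdict.

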